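Sweep the pipe rings into the scrap well and shut its lid

TASK

Clear the cutting board: with the fingers, push the three short pipe rings across the board and off its steel-edged right end so that they drop into the scrap well, then swing the open lid of the well over and fully shut. Push only: pick nothing up. Leave the longer piece of pipe and the marker lying where they are along the fence, and leave the things around the board undisturbed.

Things in the scene. Friction and masses are not known exactly. Their poses are not given: they have to be found in the camera images.
- cutting_board: plywood cutting board fixed to the table. Origin: under the middle of the board, at table height; x points away from the robot, y to the left, z up. Its flat top, 70 mm above the table, spans x -122..105, y -120..120 mm. Wooden fence at the far side (x 105..130, 32 mm above the top, whole length); lip 6 mm high at the near side (x -130..-122); left end open; steel-edged right end at y = -120
- well_centre (a point): middle of the floor of the scrap well, 4 mm above the table. The well is an open box against the right end of the board, which ends in a square drop: inside, in the board's frame, x -120..120, y -120..-245 mm; rim 65 mm above the table; outer walls 10 mm thick
- hinge_mid (a point): middle of the lid's hinge line, on the far (right) wall of the well: at y = -250 mm in the board's frame, 67 mm above the table; the line runs along the board's x. The stiff hinge (0.16 N m) holds the lid wherever it is left, so the lid must be pushed all the way down: up to 3 N at its free edge
- scrap_lid (a joint): angle of the well's aluminium lid, rad: 0 = shut (lying on the well, level with the board), pi/2 = upright, at most 1.95 = leaning away from the board; 1.5 to 1.9 at the start. A flat plate 3 mm thick, 256 mm along the hinge, 128 mm from hinge to free edge, without handle; its outside faces away from the board when open, up when shut
- lid_edge (a point): middle of the lid's free edge (128 mm from the hinge line)
- ring_1_centre (a point): short ring sawn off a grey plastic pipe, standing on end on the board: 40 mm outside diameter, about 32 mm bore, 45 mm tall, 38 g. The point is the centre of the ring, half-way up (22 mm over the board while it stands)
- ring_2_centre (a point): short ring sawn off a grey plastic pipe, standing on end on the board: 40 mm outside diameter, about 32 mm bore, 45 mm tall, 38 g. The point is the centre of the ring, half-way up (22 mm over the board while it stands)
- ring_3_centre (a point): short ring sawn off a grey plastic pipe, standing on end on the board: 40 mm outside diameter, about 32 mm bore, 45 mm tall, 38 g. The point is the centre of the ring, half-way up (22 mm over the board while it stands)
- pipe_piece_centre (a point): longer piece of the same pipe, lying on the board along the fence: 70 mm long, 40 mm diameter; it stays there. The point is its centre, 20 mm over the board; its length is along its y axis
- marker_centre (a point): felt marker lying on the board along the fence, 126 mm long, 16 mm thick; it stays there. The point is its centre, 8 mm over the board; its length is along its y axis
- paint_bottle: bystander on the table, to be left alone: small upright paint bottle, 34 mm across, 110 mm tall; origin at the centre of its underside
- brush: bystander on the table, to be left alone: paint brush lying flat, 206 mm long, 11 mm thick; origin at the centre of the underside, length along y
- glue_stick: bystander on the table, to be left alone: hot-melt stick lying flat, 100 mm long, 11 mm thick; origin at the centre of the underside, length along y

How it is judged (in metres and radians):
On the way, in this order (a step that is already met when the one before it is completed fails the run):
1. all three short rings lie in the scrap well (z of ring_1_centre in the frame of cutting_board between 0.01 and 0.052 m and y of ring_1_centre in the frame of cutting_board between -0.245 and -0.125 m and x of ring_1_centre in the frame of cutting_board between -0.118 and 0.118 m and z of ring_2_centre in the frame of cutting_board between 0.01 and 0.052 m and y of ring_2_centre in the frame of cutting_board between -0.245 and -0.125 m and x of ring_2_centre in the frame of cutting_board between -0.118 and 0.118 m and z of ring_3_centre in the frame of cutting_board between 0.01 and 0.052 m and y of ring_3_centre in the frame of cutting_board between -0.245 and -0.125 m and x of ring_3_centre in the frame of cutting_board between -0.118 and 0.118 m), for 0.2 s.
2. the lid of the well is shut (value of joint scrap_lid below 0.06 rad), for 0.2 s.
At the end, for the whole second after the job is handed in: The centres of all three short rings lie inside the walls of the scrap well and less than 52 mm above the table, the lid is shut (within 0.06 rad of level), and the longer pipe piece and the marker lie within 20 mm of where they were (all of step 1 and value of joint scrap_lid below 0.06 rad and distance of each of pipe_piece_centre, marker_centre from where it was at the start of the episode below 0.02 m); the robot touches nothing.
It fails at once if a ring was lifted more than about 17 mm off the board (height (world z) of any of ring_1_centre, ring_2_centre, ring_3_centre above 0.11 m).
It fails at once if a ring fell on the table beside the board ((height (world z) of ring_1_centre below 0.06 m and (x of ring_1_centre in the frame of cutting_board below -0.13 m or x of ring_1_centre in the frame of cutting_board above 0.13 m or y of ring_1_centre in the frame of cutting_board above 0.12 m or y of ring_1_centre in the frame of cutting_board below -0.26 m)) or (height (world z) of ring_2_centre below 0.06 m and (x of ring_2_centre in the frame of cutting_board below -0.13 m or x of ring_2_centre in the frame of cutting_board above 0.13 m or y of ring_2_centre in the frame of cutting_board above 0.12 m or y of ring_2_centre in the frame of cutting_board below -0.26 m)) or (height (world z) of ring_3_centre below 0.06 m and (x of ring_3_centre in the frame of cutting_board below -0.13 m or x of ring_3_centre in the frame of cutting_board above 0.13 m or y of ring_3_centre in the frame of cutting_board above 0.12 m or y of ring_3_centre in the frame of cutting_board below -0.26 m))).
It fails at once if the longer pipe piece or the marker was moved more than 20 mm or picked up (distance of any of pipe_piece_centre, marker_centre from where it was at the start of the episode above 0.02 m).
It fails at once if the paint bottle, the brush or the hot-melt stick beside the board was moved more than 20 mm (distance of any of paint_bottle, brush, glue_stick from where it was at the start of the episode above 0.02 m).
It also fails if it takes over 64 s, if anything falls off the work surface, if the arm or the gripper's body presses on something with over 40 N, if the wrist force passes 120 N, or if a joint passes its speed limit or range.

ROBOT

A 6-joint arm with a two-finger parallel gripper is mounted at the origin on the work surface; the furniture and walls round the work are solid. World frame = base frame: x ahead of the robot, y to its left, z up, the work surface at z = 0. Lengths are in mm, angles in rad, forces in N, time in s.
With the tool pointing down it reaches from about 350 to 975 mm from the base axis. Payload 7.1 kg.
Tool frame: the origin (TCP) lies midway between the tips of the shut fingers; the grasp point (between the pads) lies ctrl.tcp_to_grasp behind it (ctrl.tcp_to_grasp is the distance from the TCP to the grasp point, in mm); z points along the fingers, y is the direction in which the jaws open and shut (so a half turn about z gives the same grasp; the last joint's range is limited). The gripper opens to 88 mm and grips with 3 to 60 N. Pads are 20 mm wide; open, the fingers measure 115 mm over their backs; the gripper's body (75 mm by 178 mm) begins 61 mm behind the grasp point.
Start: joints at [-1.153, 0.423, 1.63, -0, 1.089, -0.019], TCP at [264.416, -566.294, 222.675] pointing down, gripper open.
Joint ranges: [-3, 3], [-0.9, 2.11], [0.09, 2.58], [-1.31, 4.45], [0.11, 2.69], [-2.54, 2.54]. Speed limits (rad/s): [2.39, 2.39, 3.01, 3.14, 3.14, 3.14].

INTERFACE

Orientations are given as a rotation vector (axis times angle).
In Python, from workcell import ctrl gives the robot as it stands.
- The arm moves only by the tool play_rows, never from a script. Its argument "increments" is text: rows parted by semicolons, each of 5 numbers parted by spaces: the opening, from 0 (shut) to 1 (fully open), then the shift along the world's x, y, z in m, then the turn about the world's z in degrees. A call has 1 to 20 rows; each row shifts and turns the commanded pose from where the row before left it; what a row does not reach is not made up. A row lasts 1/10 s, in which the tool goes at most 50 mm and 8.59 degrees, less where a joint would pass 70% of its speed; a pose out of reach is approached as far as the arm can. A call is refused whole if a number of a shift passes 0.05 or a number of a turn 8.59, either way. A call with a gripper value outside its range is refused whole. The fingers move at their own pace and stop on an object; the grip force is fixed at half the most. Time passes only in rows, so rows that do not move let the fingers close. It gives the time, the measured TCP pose, the force and the opening at its end, in the units of the state.
- ctrl.get_obs(): the state, without advancing time (a new reading comes with each control period).
- ctrl.get_image(name): name is "side" or "top"; returns a dict with "img" (420x560x3 uint8, red, green, blue), "range_z" (420x560 float32, mm along the optical axis (not along the pixel's ray), 0 where there is no reading), "vertical_fov" (degrees; the focal length in pixels is half the picture's height over the tangent of half this angle, whatever the lens; pixels are square), "cx", "cy" (the principal point, pixels), "k1" (the pictures are not rectified: a ray, as slopes to the right and down, at radius r is drawn at 1 + k1 r^2 times it, then the intrinsics apply), "origin" and "attitude" of the camera in the world. Camera axes: x right, y down, z forward; pixel columns grow to the right and rows downward; lengths in mm; the calibration is good to about 2 mm. A picture is of the moment at which its call begins.
- ctrl.close_job(): hands the job in, once; it reports no verdict.
The state is a dict: "t": time; "qpos": joint angles; "qvel": joint speeds; "joint_torque": joint torques, N m; "ee_pos": TCP position; "orientation": TCP orientation; "ft_force": force on the tool from outside, world axes, zero at the start; "moment": the same for the moment, N m; "width": finger opening in mm.
Only numpy, scipy, OpenCV 4.12 (cv2) and the standard library are available. Lean on these libraries where they do the work, as an engineer would, in place of code of your own. Each camera call takes 0.05 s, during which the arm holds its last target. There are 200 camera calls.

## Working session

There is one attempt and no reset: what is moved stays moved. The work goes in short steps, Python scripts to look and compute and a tool call to move; the robot and the scene stay as the last step left them, time stands still between calls to the robot, and variables do not carry over. Pictures are saved under pics/ and viewed, on a budget of 10 in all, crops included, one or two more only if the job needs it, and the job is handed in when it is done.

Besides the shell and the picture viewer there is one more tool, called after "Call:" in YAML: its name, and indented under it one key for each argument. play_rows: Moves the arm, as the interface text tells. Its arguments: {"type":"object","properties":{"increments":{"type":"string"}},"required":["increments"]}

```bash
mkdir -p pics; cat > h.py <<'E'
import numpy as np,cv2
from scipy.spatial.transform import Rotation as R
from workcell import ctrl
def grab(n,fn):
    d=ctrl.get_image(n); cv2.imwrite('pics/'+fn+'.png',cv2.cvtColor(d['img'],cv2.COLOR_RGB2BGR)); np.savez('pics/'+fn+'.npz',**d); return d
def world(d):
    f=210/np.tan(np.radians(float(d['vertical_fov']))/2)
    v,u=np.mgrid[0:420,0:560].astype(float)
    K=np.array([[f,0,d['cx']],[0,f,d['cy']],[0,0,1]]);
    p=cv2.undistortPoints(np.stack([u,v],-1).reshape(-1,1,2),K,np.array([float(d['k1']),0,0,0])).reshape(420,560,2)
    z=d['range_z']; c=np.dstack([p[...,0]*z,p[...,1]*z,z])
    A=np.array(d['attitude'],float); M=R.from_rotvec(A).as_matrix() if A.size==3 else A
    w=c@M.T+np.array(d['origin']); w[z==0]=np.nan; return w
E
python3 - <<'E'
from h import *
for n in('top','side'):
    d=grab(n,n+'0'); print(n,{k:v for k,v in d.items() if k not in('img','range_z')})
print(ctrl.get_obs(), ctrl.tcp_to_grasp)
E
```

```text
top {'vertical_fov': 57.024645433637026, 'cx': 278.4380601246863, 'cy': 212.20584537829683, 'k1': 0.03174598844111911, 'origin': array([ 365.66251704,  -32.02469622, 1079.08123254]), 'attitude': array([-2.11842756,  2.14842302, -0.16326588])}
side {'vertical_fov': 46.76725716120013, 'cx': 273.1603428833678, 'cy': 212.36566187260453, 'k1': -0.12760293227666572, 'origin': array([ -132.69715616, -1052.35868848,   906.19995641]), 'attitude': array([-2.08790533,  0.61653809, -0.3167167 ])}
{'t': 0.1, 'qpos': array([-1.15299158e+00,  4.23765850e-01,  1.63060912e+00,  2.43638261e-06,
        1.08861184e+00, -1.89695706e-02]), 'qvel': array([ 0.0010898 , -0.00114547, -0.00245627,  0.00175672,  0.00067068,
       -0.00041684]), 'joint_torque': array([-1.34883398e-03, -5.45611632e+01, -2.74330169e+01,  6.43387134e-02,
        1.88255904e-02, -3.18554680e-05]), 'ee_pos': array([ 264.22187762, -565.84228353,  221.98029447]), 'orientation': array([-3.06563988e+00, -6.80345020e-01,  4.30314830e-04]), 'ft_force': array([-0.21664119,  0.61485299, -0.54006025]), 'moment': array([0.00405509, 0.00557736, 0.04869865]), 'width': 87.64512373113384} 18.700000000000003
```

View pics/top0.png

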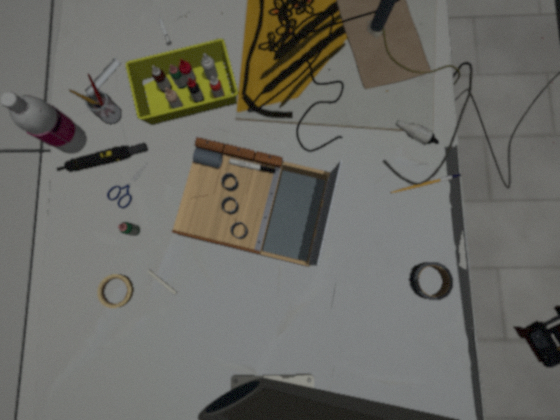

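View pics/side0.png

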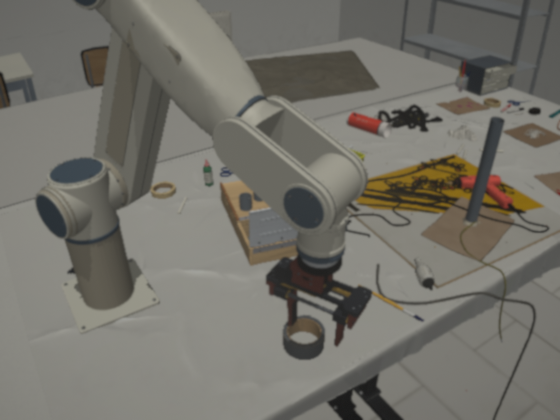

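The top view shows the fence at the top, with the pipe at (208,157) and the marker at (250,165). The rings are near (230,182), (230,205) and (240,231), the steel edge is at column 265, and the lid is upright near column 325. I'll crop closer and use depth.

```bash
python3 - <<'E'
from h import *
d=dict(np.load('pics/top0.npz'));w=world(d);np.save('w.npy',w)
c=cv2.cvtColor(d['img'],cv2.COLOR_RGB2BGR)[125:275,160:350]
c=cv2.resize(c,None,fx=4,fy=4,interpolation=cv2.INTER_CUBIC)
cv2.imwrite('pics/crop0.png',cv2.convertScaleAbs(c,alpha=1.5))
for u,v in [(230,182),(237,178),(230,205),(240,231),(210,220),(250,240),(300,215),(208,157),(250,165),(215,185)]:
  print(u,v,w[v,u].round(0))
# height map rows
z=w[...,2]
for v in (185,200,215,235): print(v,[(u,int(z[v,u]),int(w[v,u,0]),int(w[v,u,1])) for u in range(256,350,4) if np.isfinite(z[v,u])])
# rings: z 105..125 points in board region
m=(z>103)&(z<130);m[:,:160]=0;m[:,350:]=0;m[:125]=0;m[275:]=0
n,l,s,ce=cv2.connectedComponentsWithStats(m.astype(np.uint8))
for i in range(1,n):
  if s[i,4]>15: print(s[i],ce[i].round(),np.nanmedian(w[l==i],0).round(1),np.nanmin(w[l==i],0).round(),np.nanmax(w[l==i],0).round())
# board plane top rectangle
m2=((z>66)&(z<76)); m2[:,:160]=0;m2[:,350:]=0;m2[:125]=0;m2[275:]=0
n,l,s,ce=cv2.connectedComponentsWithStats(m2.astype(np.uint8));i=1+np.argmax(s[1:,4])
P=w[l==i][:,:2].astype(np.float32);r=cv2.minAreaRect(P);print(r,cv2.boxPoints(r),z[l==i].mean())
E
```

```text
230 182 [614. 104.  70.]
237 178 [624.  85.  71.]
230 205 [552. 104.  65.]
240 231 [482.  77.  67.]
210 220 [512. 157.  68.]
250 240 [457.  51.  71.]
300 215 [531. -84.   6.]
208 157 [671. 156. 111.]
250 165 [655.  49.  86.]
215 185 [606. 144.  70.]
185 [(256, 70, 604, 34), (260, 68, 604, 23), (264, 69, 604, 13), (268, 68, 604, 2), (272, 69, 603, -8), (276, 67, 604, -18), (280, 5, 618, -29), (284, 8, 617, -40), (288, 4, 618, -52), (292, 4, 618, -63), (296, 3, 618, -75), (300, 1, 618, -86), (304, 7, 617, -97), (308, 2, 618, -109), (312, 1, 618, -120), (316, 7, 616, -131), (320, 7, 616, -142), (324, 11, 615, -153), (328, 94, 595, -154), (332, 154, 581, -157), (336, 198, 571, -160), (340, 3, 616, -200), (344, 3, 616, -211), (348, 0, 616, -223)]
200 [(256, 69, 563, 34), (260, 72, 562, 23), (264, 72, 562, 13), (268, 68, 563, 2), (272, 69, 562, -7), (276, 7, 575, -17), (280, 4, 575, -28), (284, 3, 575, -40), (288, 6, 574, -51), (292, 3, 575, -62), (296, 5, 574, -74), (300, 6, 574, -85), (304, 5, 574, -96), (308, 2, 574, -108), (312, 6, 573, -119), (316, 5, 573, -130), (320, 5, 573, -141), 
[... 1206 characters left out ...]
[701. 153. 103.] [720. 174. 105.]
[193 148  28  17 291] [206. 156.] [673.7 161.4 108.4] [654. 126. 103.] [699. 197. 114.]
[311 168  24  98 169] [322. 218.] [ 506.1 -134.2  116.4] [ 389. -168.  103.] [ 633. -104.  130.]
[221 173  16  16  70] [228. 180.] [609.3 102.5 113.1] [588.  83. 103.] [627. 121. 118.]
[221 197  17  16  65] [229. 204.] [545.5 100.7 113.2] [526.  80. 103.] [564. 121. 119.]
[231 222  16  16  55] [238. 229.] [483.3  77.3 113.6] [461.  57. 103.] [499.  95. 119.]
((574.5425415039062, 106.37210083007812), (245.22998046875, 258.09857177734375), 75.34593200683594) [[418.67166   20.392868]
 [668.3745   -44.901535]
 [730.41345  192.35133 ]
 [480.71057  257.64575 ]] 70.0524345699341
```

View pics/crop0.png

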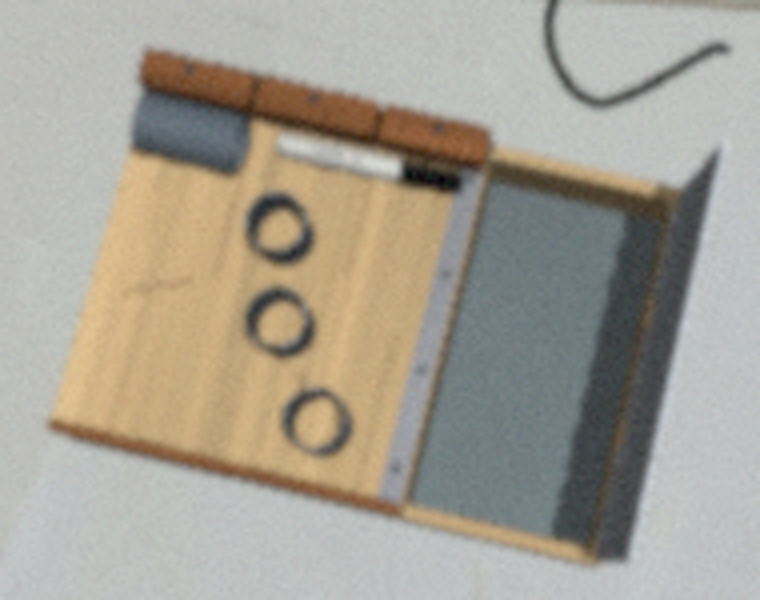

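Call:
play_rows:
  increments: "0.28 0 0 0.03 0;0.28 0 0 0.03 0;0.28 0 0 0.03 0;0.28 0.0143 0.0433 0 3.14;0.28 0.0143 0.0433 0 3.14;0.28 0.0143 0.0433 0 3.14;0.28 0.0143 0.0433 0 3.14;0.28 0.0143 0.0433 0 3.14;0.28 0.0143 0.0433 0 3.14;0.28 0.0143 0.0433 0 3.14;0.28 0.0143 0.0433 0 3.14;0.28 0.0143 0.0433 0 3.14;0.28 0.0143 0.0433 0 3.14;0.28 0.0143 0.0433 0 3.14;0.28 0.0143 0.0433 0 3.14;0.28 0.0143 0.0433 0 3.14;0.28 0.0143 0.0433 0 3.14;0.28 0.0143 0.0433 0 3.14;0.28 0.0143 0.0433 0 3.14;0.28 0 0 0 0"

```text
t: 2.1
ee_pos: [494.2, 130.8, 312.3]
orientation: [-2.482, -1.925, -0.001]
ft_force: [0.2, -1.0, -0.4]
width: 24.8
```

Call:
play_rows:
  increments: "0.28 0 -0.003 -0.043 0;0.28 0 0 -0.043 0;0.28 0 0 -0.043 0;0.28 0 0 -0.043 0;0.28 0 0 0 0"

```text
t: 2.6
ee_pos: [488.8, 121.9, 135.9]
orientation: [-2.485, -1.915, 0.016]
ft_force: [0.2, -0.3, 0.4]
width: 24.4
```

```bash
python3 - <<'E'
from h import *
a=grab('top','t1')['img'][125:275,160:350];b=grab('side','s1')['img'][150:280,180:380]
a=cv2.resize(a,(560,442));b=cv2.resize(b,(560,364))
cv2.imwrite('pics/v1.png',cv2.resize(cv2.cvtColor(np.vstack([a,b]),cv2.COLOR_RGB2BGR),None,fx=.74,fy=.74))
E
```

```text
(no output)
```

View pics/v1.png

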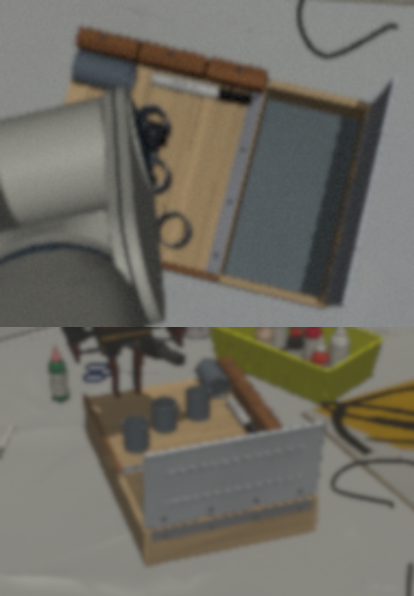

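The side crop shows the two fingers behind the near ring, clear of the others. I'll descend and let the arm settle.

Call:
play_rows:
  increments: "0.28 0 0 0 0;0.28 0 0 -0.025 0;0.28 0 0 -0.025 0;0.28 0 0 -0.009 0;0.28 0 0 0 0;0.28 0 0 0 0"

```text
t: 3.3
ee_pos: [494.3, 123.7, 83.1]
orientation: [2.487, 1.918, 0.003]
ft_force: [-0.8, -0.1, -1.0]
width: 24.8
```

Call:
play_rows:
  increments: "0.28 -0.002 -0.0077 -0.002 0;0.28 -0.002 -0.0077 0 0;0.28 -0.002 -0.0077 0 0;0.28 -0.002 -0.0077 0 0;0.28 -0.002 -0.0077 0 0;0.28 -0.002 -0.0077 0 0;0.28 -0.002 -0.0077 0 0;0.28 -0.002 -0.0077 0 0;0.28 -0.002 -0.0077 0 0;0.28 -0.002 -0.0077 0 0;0.28 -0.002 -0.0077 0 0;0.28 -0.002 -0.0077 0 0;0.28 -0.002 -0.0077 0 0;0.28 -0.002 -0.0077 0 0;0.28 -0.002 -0.0077 0 0;0.28 0 0 0 0;0.28 0 0 0 0;0.28 0 0 0 0"

```text
t: 5.1
ee_pos: [463.3, 8.1, 79.7]
orientation: [2.488, 1.918, 0.0]
ft_force: [0.5, -0.1, 0.8]
width: 24.2
```

```bash
python3 - <<'E'
from h import *
a=grab('top','t2')['img'][125:275,160:350];b=grab('side','s2')['img'][150:280,180:380]
a=cv2.resize(a,(560,442));b=cv2.resize(b,(560,364))
cv2.imwrite('pics/v2.png',cv2.resize(cv2.cvtColor(np.vstack([a,b]),cv2.COLOR_RGB2BGR),None,fx=.74,fy=.74))
print(ctrl.get_obs()['ee_pos'])
E
```

```text
[463.32658685   8.26180198  79.68585055]
```

View pics/v2.png

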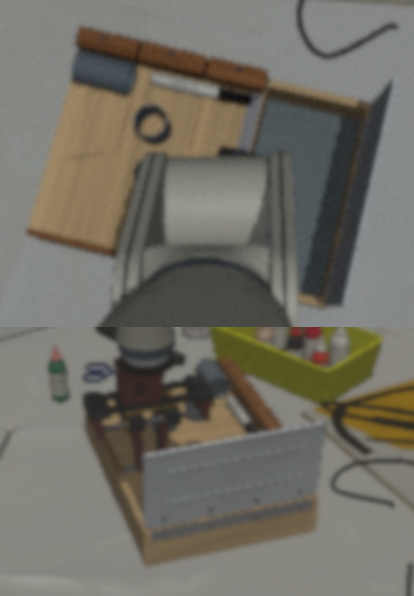

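Call:
play_rows:
  increments: "0.28 0 0 0.03 0;0.28 0 0 0.035 0;0.28 0 0 0 0;0.28 0.0186 0.0274 0 0;0.28 0.0186 0.0274 0 0;0.28 0.0186 0.0274 0 0;0.28 0.0186 0.0274 0 0;0.28 0.0186 0.0274 0 0;0.28 0 0 0 0;0.28 0 0 0 0;0.28 0 0 -0.03 0;0.28 0 0 -0.034 0;0.28 0 0 0 0;0.28 0 0 0 0"

```text
t: 6.6
ee_pos: [555.2, 144.1, 80.5]
orientation: [-2.488, -1.917, 0.003]
ft_force: [-0.4, -0.1, 0.5]
width: 24.5
```

```bash
python3 - <<'E'
from h import *
d=grab('top','t3');w=world(d);z=w[...,2]
m=(w[...,2]>8)&(w[...,2]<60);m[:,:264]=0;m[:,318:]=0;m[:165]=0;m[265:]=0
n,l,s,ce=cv2.connectedComponentsWithStats(m.astype(np.uint8))
for i in range(1,n):
  if s[i,4]>15: print(s[i],ce[i].round(),np.nanmedian(w[l==i],0).round(1))
a=d['img'][125:275,160:350];b=grab('side','s3')['img'][150:280,180:380]
a=cv2.resize(a,(560,442));b=cv2.resize(b,(560,364))
cv2.imwrite('pics/v3.png',cv2.resize(cv2.cvtColor(np.vstack([a,b]),cv2.COLOR_RGB2BGR),None,fx=.74,fy=.74))
print(ctrl.get_obs()['ee_pos'])
E
```

```text
[264 165  54  79 276] [290. 184.] [643.3 -56.7  33.7]
[307 215  11  47  49] [312. 238.] [ 460.7 -113.9   36.2]
[266 230  22  18 249] [276. 238.] [464.  -16.9  40.5]
[556.91358354 144.74276589  82.05938103]
```

View pics/v3.png

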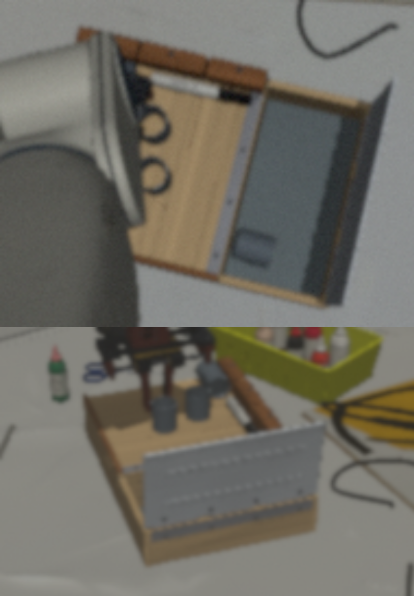

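Call:
play_rows:
  increments: "0.28 -0.0022 -0.0085 -0.001 0;0.28 -0.0022 -0.0085 0 0;0.28 -0.0022 -0.0085 0 0;0.28 -0.0022 -0.0085 0 0;0.28 -0.0022 -0.0085 0 0;0.28 -0.0022 -0.0085 0 0;0.28 -0.0022 -0.0085 0 0;0.28 -0.0022 -0.0085 0 0;0.28 -0.0022 -0.0085 0 0;0.28 -0.0022 -0.0085 0 0;0.28 -0.0022 -0.0085 0 0;0.28 -0.0022 -0.0085 0 0;0.28 -0.0022 -0.0085 0 0;0.28 -0.0022 -0.0085 0 0;0.28 -0.0022 -0.0085 0 0;0.28 -0.0022 -0.0085 0 0;0.28 -0.0022 -0.0085 0 0;0.28 -0.0022 -0.0085 0 0;0.28 0 0 0 0;0.28 0 0 0 0"

```text
t: 8.7
ee_pos: [516.6, -8.2, 79.7]
orientation: [-2.489, -1.917, -0.0]
ft_force: [-0.0, -0.0, 0.1]
width: 24.6
```

Call:
play_rows:
  increments: "0.2 0 0 0.03 0;0.2 0 0 0.035 0;0.2 0 0 0 0;0.2 0.0197 0.0289 0 0;0.2 0.0197 0.0289 0 0;0.2 0.0197 0.0289 0 0;0.2 0.0197 0.0289 0 0;0.2 0.0197 0.0289 0 0;0.2 0 0 0 0;0.2 0 0 0 0;0.2 0 0 0 0"

```text
t: 9.8
ee_pos: [614.0, 135.9, 143.9]
orientation: [-2.487, -1.918, 0.003]
ft_force: [0.4, 0.4, -0.4]
width: 17.5
```

```bash
python3 - <<'E'
from h import *
d=grab('top','t4');w=world(d);z=w[...,2]
m=(w[...,2]>8)&(w[...,2]<60);m[:,:264]=0;m[:,318:]=0;m[:165]=0;m[265:]=0
n,l,s,ce=cv2.connectedComponentsWithStats(m.astype(np.uint8))
for i in range(1,n):
  if s[i,4]>15: print(s[i],ce[i].round(),np.nanmedian(w[l==i],0).round(1))
a=d['img'][125:275,160:350];b=grab('side','s4')['img'][150:280,180:380]
a=cv2.resize(a,(560,442));b=cv2.resize(b,(560,364))
cv2.imwrite('pics/v4.png',cv2.cvtColor(np.vstack([a,b])[:600] if 0 else cv2.resize(np.vstack([a,b]),None,fx=.74,fy=.74),cv2.COLOR_RGB2BGR))
print(ctrl.get_obs()['ee_pos'])
E
```

```text
[264 165  54  79 518] [285. 200.] [530.5 -34.8  39.7]
[307 216  11  46  48] [312. 238.] [ 462.3 -114.1   34.2]
[267 230  20  18 245] [276. 238.] [463.8 -16.9  40.5]
[614.31252445 135.52548441 144.40750766]
```

View pics/v4.png

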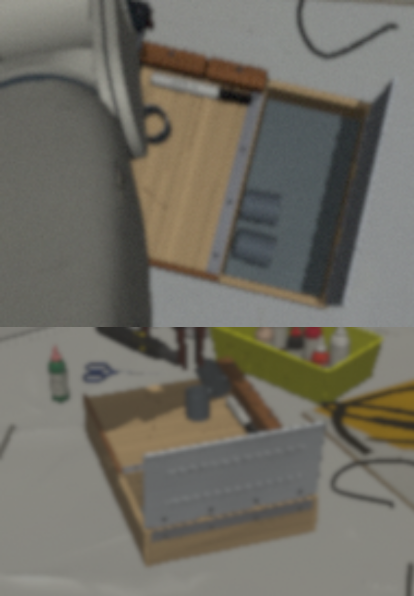

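The top crop shows two rings lying in the well at about (260,207) and (253,247). Ring 1 is still standing in place.

Call:
play_rows:
  increments: "0.2 0 0 -0.03 0;0.2 0 0 -0.033 0;0.2 0 0 0 0;0.2 0 0 0 0"

```text
t: 10.3
ee_pos: [614.7, 135.8, 81.8]
orientation: [-2.488, -1.917, 0.002]
ft_force: [-0.2, -0.0, 0.4]
width: 17.2
```

Call:
play_rows:
  increments: "0.2 -0.0022 -0.0083 0 0;0.2 -0.0022 -0.0083 0 0;0.2 -0.0022 -0.0083 0 0;0.2 -0.0022 -0.0083 0 0;0.2 -0.0022 -0.0083 0 0;0.2 -0.0022 -0.0083 0 0;0.2 -0.0022 -0.0083 0 0;0.2 -0.0022 -0.0083 0 0;0.2 -0.0022 -0.0083 0 0;0.2 -0.0022 -0.0083 0 0;0.2 -0.0022 -0.0083 0 0;0.2 -0.0022 -0.0083 0 0;0.2 -0.0022 -0.0083 0 0;0.2 -0.0022 -0.0083 0 0;0.2 -0.0022 -0.0083 0 0;0.2 -0.0022 -0.0083 0 0;0.2 -0.0022 -0.0083 0 0;0.2 -0.0022 -0.0083 0 0;0.2 -0.0022 -0.0083 0 0;0.2 0 0 0 0"

```text
t: 12.3
ee_pos: [572.9, -22.2, 81.6]
orientation: [-2.489, -1.917, 0.0]
ft_force: [0.5, -0.4, -0.4]
width: 17.3
```

Call:
play_rows:
  increments: "0.2 0 0 0.038 0;0.2 0 0 0.038 0;0.2 0 0 0.038 0;0.2 0 0 0.038 0;0.2 0 0 0.038 0;0.2 0 0 0 0;0.2 -0.0144 -0.0325 0 0;0.2 -0.0144 -0.0325 0 0;0.2 -0.0144 -0.0325 0 0;0.2 -0.0144 -0.0325 0 0;0.2 -0.0144 -0.0325 0 0;0.2 0 0 0 0;0.2 0 0 0 0;0.2 0 0 0 0"

```text
t: 13.7
ee_pos: [501.5, -182.9, 271.3]
orientation: [-2.487, -1.918, -0.0]
ft_force: [0.4, -0.5, 0.2]
width: 17.2
```

```bash
python3 - <<'E'
from h import *
d=grab('top','t5');w=world(d)
a=d['img'][125:275,160:350];b=grab('side','s5')['img'][150:280,180:380]
a=cv2.resize(a,(560,442));b=cv2.resize(b,(560,364))
cv2.imwrite('pics/v5.png',cv2.resize(cv2.cvtColor(np.vstack([a,b]),cv2.COLOR_RGB2BGR),None,fx=.74,fy=.74))
print(ctrl.get_obs()['ee_pos'])
E
```

```text
[ 501.70465773 -182.65431369  271.44252618]
```

View pics/v5.png

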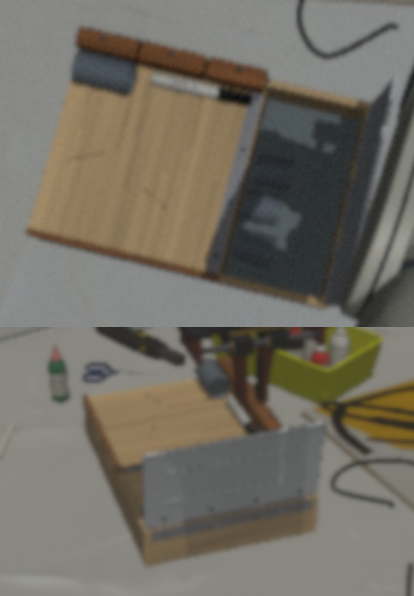

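The board is clear, and the pipe and marker look unmoved. The well is in shadow, so I'll confirm the rings by depth.

```bash
python3 - <<'E'
from h import *
w=world(dict(np.load('pics/t5.npz')))
rel=w[...,:2]-[576.9,105.7];bx=rel@[.9674,-.253];by=rel@[.253,.9674];z=w[...,2]
m=(by<-125)&(by>-240)&(abs(bx)<115)&(z>25)&(z<62)
n,l,s,ce=cv2.connectedComponentsWithStats(m.astype(np.uint8))
for i in range(1,n):
  if s[i,4]>15: k=l==i;print(s[i,4],[(round(a[k].min()),round(np.median(a[k])),round(a[k].max())) for a in(bx,by,z)])
m=(by<-220)&(by>-300)&(abs(bx)<120)&(z>80)&(z<205)
p=np.polyfit(z[m],by[m],1);print(p,z[m].max(),m.sum())
E
```

```text
233 [(1, 18, 42), (-170, -148, -125), (25, 41, 47)]
213 [(-46, -28, -7), (-166, -146, -125), (26, 41, 48)]
242 [(-98, -79, -58), (-171, -148, -125), (25, 40, 48)]
[-9.59905689e-02 -2.38788470e+02] 198.07868776658256 817
```

Call:
play_rows:
  increments: "0.2 0 0 -0.04 0;0.2 0 0 -0.04 0;0.2 0 0 -0.02 0;0.2 0 0 0 0;0.2 0 0 0 0"

```text
t: 14.3
ee_pos: [501.9, -183.2, 172.0]
orientation: [-2.487, -1.92, -0.0]
ft_force: [-0.3, 1.0, -0.0]
width: 17.6
```

All three rings are in the well, with tops at about 47 mm. Next I'll swing the lid along its arc from outside.

Call:
play_rows:
  increments: "0.2 0.0033 0.0126 0 0;0.2 0.0033 0.0126 0 0;0.2 0.0023 0.0086 0 0;0.2 0.0023 0.0086 0 0;0.2 0.0026 0.01 -0.0016 0;0.2 0.0026 0.01 -0.0016 0;0.2 0.0025 0.0095 -0.0037 0;0.2 0.0025 0.0095 -0.0037 0;0.2 0.0023 0.0086 -0.0056 0;0.2 0.0023 0.0086 -0.0056 0;0.2 0 0 0 0"

```text
t: 15.4
ee_pos: [526.8, -83.9, 148.7]
orientation: [-2.486, -1.918, 0.002]
ft_force: [-0.9, 0.1, 0.3]
width: 17.7
```

Call:
play_rows:
  increments: "0.2 0.0019 0.0074 -0.0072 0;0.2 0.0019 0.0074 -0.0072 0;0.2 0.0015 0.0059 -0.0086 0;0.2 0.0015 0.0059 -0.0086 0;0.2 0.0011 0.0041 -0.0096 0;0.2 0.0011 0.0041 -0.0096 0;0.2 0.0006 0.0021 -0.0102 0;0.2 0.0006 0.0021 -0.0102 0;0.2 0 0 -0.006 0;0.2 0 0 0 0;0.2 0 0 0 0"

```text
t: 16.5
ee_pos: [537.4, -46.2, 72.5]
orientation: [-2.488, -1.918, 0.0]
ft_force: [0.8, 0.2, -0.4]
width: 17.5
```

Call:
play_rows:
  increments: "0.2 0 0 -0.002 0;0.2 0 0 -0.002 0;0.2 0 0 -0.002 0;0.2 0 0 0 0;0.2 0 0 0 0"

```text
t: 17.0
ee_pos: [538.1, -46.3, 69.1]
orientation: [2.487, 1.917, 0.002]
ft_force: [-6.6, 0.3, 24.5]
width: 17.7
```

```bash
python3 - <<'E'
from h import *
o=ctrl.get_obs();print(o['ee_pos'],o['ft_force'])
d=grab('top','t6');w=world(d)
a=d['img'][125:275,160:350];b=grab('side','s6')['img'][150:280,180:380]
a=cv2.resize(a,(560,442));b=cv2.resize(b,(560,364))
cv2.imwrite('pics/v6.png',cv2.resize(cv2.cvtColor(np.vstack([a,b]),cv2.COLOR_RGB2BGR),None,fx=.74,fy=.74))
E
```

```text
[538.06290958 -46.25184266  69.06871032] [-6.58917887  0.29708465 24.4697143 ]
```

View pics/v6.png

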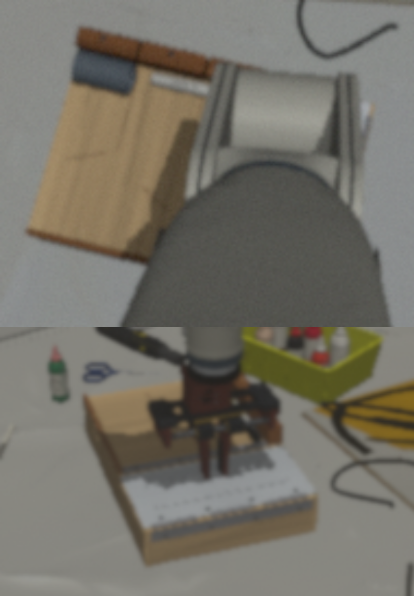

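The lid is down, with 24 N of contact at z = 69. I'll lift, move away and check that it is level by depth.

Call:
play_rows:
  increments: "0.2 0 0 0.02 0;0.2 0 0 0.04 0;0.2 0 0 0.04 0;0.2 0 0 0.04 0;0.2 -0.01 -0.045 0.01 0;0.2 -0.01 -0.045 0 0;0.2 -0.01 -0.045 0 0;0.2 -0.01 -0.045 0 0;0.2 -0.01 -0.045 0 0;0.2 -0.01 -0.045 0 0;0.2 0 0 0 0;0.2 0 0 0 0;0.2 0 0 0 0"

```text
t: 18.4
ee_pos: [477.4, -315.1, 216.5]
orientation: [-2.487, -1.918, -0.0]
ft_force: [-0.8, 1.8, -0.1]
width: 17.8
```

```bash
python3 - <<'E'
from h import *
d=grab('top','t7');w=world(d)
rel=w[...,:2]-[576.9,105.7];bx=rel@[.9674,-.253];by=rel@[.253,.9674];z=w[...,2]
m=(by<-128)&(by>-245)&(abs(bx)<115)&(z>40)&(z<110)
A=np.c_[bx[m],by[m],np.ones(m.sum())];print(np.linalg.lstsq(A,z[m],rcond=None)[0],m.sum(),np.median(z[m]))
z0=world(dict(np.load('pics/top0.npz')))
for n,ww in(('before',z0),('after',w)):
  r=ww[...,:2]-[576.9,105.7];x=r@[.9674,-.253];y=r@[.253,.9674];q=ww[...,2]
  for lab,k in(('pipe',(x>50)&(x<100)&(y>20)&(y<125)&(q>90)&(q<116)),('marker',(x>70)&(x<100)&(y>-125)&(y<35)&(q>77)&(q<92))): print(n,lab,k.sum(),np.median(x[k]),np.median(y[k]))
print(ctrl.get_obs()['ee_pos'])
cv2.imwrite('pics/v7.png',cv2.resize(cv2.cvtColor(d['img'][100:290,100:380],cv2.COLOR_RGB2BGR),None,fx=2.5,fy=2.5))
E
```

```text
[ 1.18312055e-03 -8.23588701e-04  6.87886017e+01] 3785 68.91783883073458
before pipe 392 75.9335792425604 78.63065154762893
before marker 276 89.37156783041151 -41.079926315312036
after pipe 394 75.9903250231639 78.68604143607008
after marker 275 89.23481763806447 -40.02530895210653
[ 477.68060709 -314.77790861  216.60529726]
```

View pics/v7.png

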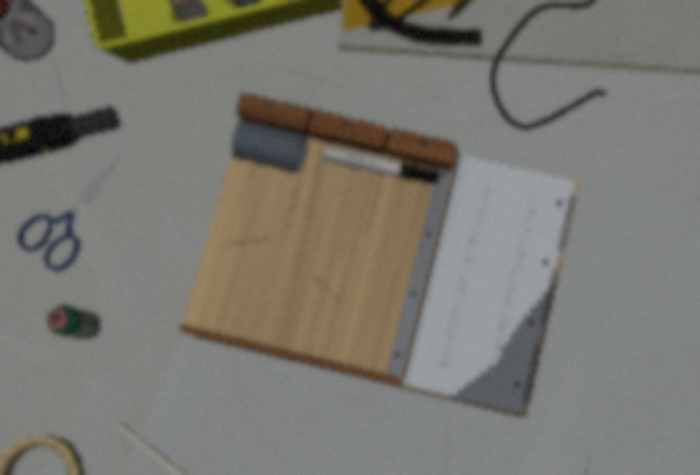

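The lid is level (slope about 0.001 rad), the board is clear, and the pipe and marker are unmoved. I'm handing in.

```bash
python3 -c "
from workcell import ctrl
print(ctrl.close_job())"
```

```text
the job is handed in; nothing more can be done
None
```

I pushed the three rings off the steel edge one at a time with the partly open fingers. I then swung the lid over along its arc and pressed it shut. I handed the job in at about 18.5 s of the 64 s; no verdict is reported.

- **Rings:** just before I closed the lid, depth showed all three lying in the well, well inside its walls, with their tops about 47 mm above the table.
- **Lid:** it took 24 N of contact when pressed. After I let go, it measured level to about 0.001 rad at a height of 69 mm.
- **Pipe piece and marker:** they are where they were, within about 1 mm.
- **Arm:** it was clear of everything when I handed in.
- **Bottle, brush and hot-melt stick:** I did not measure these. The bottle and the part of the stick in view looked undisturbed in the last picture, but the brush was outside it. The arm did not work near any of them.

No check failed or disagreed.

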